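# Clamp a tin in the inspection jig

## Robot

A 6-joint arm with a two-finger parallel gripper is mounted at the origin on the work surface. World frame = base frame: x ahead of the robot, y to its left, z up, the work surface at z = 0. Lengths are in m, angles in rad, forces in N, time in s.
With the tool pointing down it reaches from about 0.35 to 0.975 m from the base axis. Payload 4.9 kg.
Tool frame: the origin (TCP) lies at the very end of the fingers, on their centre line; the grasp point (between the pads) lies behind it (manip.pinch_z is the y of the grasp point in the tool frame, in m); y points along the fingers, x is the direction in which the jaws open and shut, and the axes are right-handed (so a half turn about y gives the same grasp; the last joint's range is limited). The gripper opens to 85 mm and grips with 20 to 120 N. Pads are 22 mm wide; open, the fingers measure 114 mm over their backs; the gripper's body (76 mm by 85 mm) begins 54 mm behind the grasp point. The pads swing forward as they close: fully open they stand 13 mm farther back than shut.
Start: joints at [-1.325, 0.053, 1.613, -0, 1.476, -0.119], TCP at [0.223, -0.584, 0.193] pointing down, gripper open.
Joint ranges: [-3.01, 3.01], [-1.01, 2.22], [0.06, 2.58], [-1.02, 4.17], [0.09, 2.62], [-3.14, 3.14]. Speed limits (rad/s): [2.57, 2.57, 3.14, 3.14, 3.14, 3.14].

## Interface

Orientations are given as a unit quaternion [w, x, y, z].
In Python, from plant import manip gives the robot as it stands.
- The arm moves only by the tool drive_tool, never from a script. Its argument "motion" is a list of rows, each a list of 3 entries, a list of its own where there are three numbers: the shift along the tool's x, y, z in units of 25 mm (1.0 is 25 mm), then the turn, a rotation vector about the tool's x, y, z in units of 5 degrees (1.0 is 5 degrees), then the closure, from -1 (fully open) to 1 (shut). A call has 1 to 12 rows; each row shifts and turns the commanded pose from where the row before left it, along the tool's axes as they then stand; what a row does not reach is not made up. A row lasts 1/10 s, in which the tool goes at most 50 mm and 8.59 degrees, less where a joint would pass 70% of its speed; a pose out of reach is approached as far as the arm can. A call is refused whole if a number of a shift passes 1 or a number of a turn 1, either way. A call with a gripper value outside its range is refused whole. The fingers move at their own pace and stop on an object; the grip force is fixed at half the most. Time passes only in rows, so rows that do not move let the fingers close. It gives the time, the measured TCP pose, the force and the opening at its end, in the units of the state.
- manip.state(): the state, without advancing time (a new reading comes with each control period).
- manip.grab_frame(name): name is "scene" or "side" or "wrist"; returns a dict with "img" (400x640x3 uint8, blue, green, red), "range_z" (400x640 float32, m along the optical axis (not along the pixel's ray), 0 where there is no reading), "camera_matrix" (3x3 intrinsics, pixels), "k1" (the pictures are not rectified: a ray, as slopes to the right and down, at radius r is drawn at 1 + k1 r^2 times it, then the intrinsics apply), "world_from_camera" (4x4, takes a point from camera to world coordinates); the wrist camera has in their place "T_tool_cam" (4x4, takes a point from camera to tool coordinates, whose origin is the TCP and whose axes are the tool frame's). Camera axes: x right, y down, z forward; pixel columns grow to the right and rows downward; lengths in m; the calibration is good to about 2 mm. A picture is of the moment at which its call begins: read the wrist's pose just before it.
- manip.job_done(): hands the job in, once; it reports no verdict.
The state is a dict: "time": time; "joint_pos": joint angles; "joint_vel": joint speeds; "joint_efforts": joint torques, N m; "tool_pos": TCP position; "tool_rot": TCP orientation; "contact_force": force on the tool from outside, world axes, zero at the start; "ft_torque": the same for the moment, N m; "gripper_width": opening from 0.0 (shut) to 1.0 (fully open).
Only numpy, scipy, OpenCV 4.12 (cv2) and the standard library are available. Lean on these libraries where they do the work, as an engineer would, in place of code of your own. Each camera call takes 0.05 s, during which the arm holds its last target. There are 200 camera calls.

## Task

Take the small slim tin from among the goods on the right of the bench, stand it on the jig's plate, slide it gently home so that it touches both faces of the V-shaped nest, and let go of it while the clamp is still open. Then push the toggle clamp's handle down over center and press it home on its stop with a push of about 15 N, never more than 25 N, so that the pad holds the tin, and let go. Keep the tin upright and leave the other goods where they stand.

Things in the scene. Friction and masses are not known exactly. Their poses are not given: they have to be found in the camera images.
- tin: The tin to clamp: an upright cylinder 54 mm in diameter, 70 mm high, plain steel ends and a paper label, about 0.18 kg (0.13 to 0.25). The slimmest of the goods. Origin: centre of its underside, z up.
- jig: Fixed jig: aluminium plate 380 x 100 x 12 mm, flat on the bench, a toggle clamp in its middle. Origin: bench level under the arm's pivot, mid-plate; x runs along the plate from clamp to nest, z up. Clamp cheeks (46 mm across, 128 high) at x = -75 to 25 mm; handle on the -x side. The plate is clear from x = 110 to its end at 190 mm: the tin can stand there and slide towards -x into the nest.
- nest: Two fixed steel blocks 20 mm high on the plate, a 90 degree V opening to the jig's +x. Origin: on the plate's top, 12 mm above the bench, at jig x = 110 mm, y = 0: where the centre of the tin's underside is when the tin touches both faces. Axes as the jig's. The blocks lie within x = -47 to -7 mm, y = -40 to 40 mm of it.
- handle (a joint): Handle angle: 0 = 60 degrees above level, leaning away from the nest; grows as pushed down about the jig's y, to 1.047 rad, about level, on its stop. Starts at 0 to 0.06, stays where left while unloaded. Pad meets the tin at about 0.78; then it springs back with up to 5 to 8 N near the grip's end until dead center, about 1.01; beyond, it is drawn onto the stop and stays. Let go earlier, it springs up.
- clamp_arm: The clamp's steel arm, 18 mm wide; its origin is its pivot, 100 mm above the bench. While the handle is up it stands upright (top 220 mm above the bench, its pad reaching to jig x = 38 mm); it swings forward and down over the tin as the handle is lowered, and cannot be locked by pushing the arm itself.
- handle_pivot (a point): Axis of the handle: in the jig's frame at x = -50 mm, y = 0, 114 mm above the bench. The handle's black rubber grip is a bar 26 mm wide (jig y), 20 mm thick, from 55 to 150 mm from this axis. The bar is bent a little: it may lie up to 0.08 rad (10 mm at the end) above or below the line that the joint value gives, so where it stands on the stop has to be felt.
- pad: The clamp's sprung black rubber pad, a disc 24 mm in diameter at the end of the arm's spindle. Clamped, it presses on the tin with about 20 N.
- squat_tin: Bystander: flat wide tin, 84 mm in diameter, 42 mm high. Origin: centre of its underside.
- jar: Bystander: jar of vegetables, 62 mm in diameter, 85 mm high. Origin: centre of its underside. Stands near the tin; tin, jar and flat tin swap places.
- jar_b: Bystander: another such jar, at the back. Origin: centre of its underside.

How it is judged:
By the outcome, as a careful person would: the job done as asked, in the order asked, and still so for the second after the job is handed in, with the robot touching nothing.
It also fails if it takes over 72 s, if anything falls off the work surface, if the arm or the gripper's body presses on something with over 40 N, if the wrist force passes 120 N, or if a joint passes its speed limit or range.

## Working session

There is one attempt and no reset: what is moved stays moved. The work goes in short steps, Python scripts to look and compute and a tool call to move; the robot and the scene stay as the last step left them, time stands still between calls to the robot, and variables do not carry over. Pictures are saved under pics/ and viewed, about 8 in all and at most 12, crops included, and the job is handed in when it is done.

Besides the shell and the picture viewer there is one more tool, called after "Request:" by a JSON object that holds its "method" and its "body". drive_tool: Moves the arm, as the interface text tells. Its arguments: {"type":"object","properties":{"motion":{"type":"array","items":{"type":"array"}}},"required":["motion"]}

```bash
ls; mkdir -p pics
cat > h.py <<'E'
import numpy as np, cv2
from plant import manip
from scipy.spatial.transform import Rotation as R
def Twt(s):
    q=s['tool_rot'];T=np.eye(4);T[:3,:3]=R.from_quat([q[1],q[2],q[3],q[0]]).as_matrix();T[:3,3]=s['tool_pos'];return T
def grab(n):
    s=manip.state();f=manip.grab_frame(n)
    f['T']=f['world_from_camera'] if n!='wrist' else Twt(s)@f['T_tool_cam']
    return f
def cloud(f):
    K=f['camera_matrix'];h,w=f['range_z'].shape
    u,v=np.meshgrid(np.arange(w,dtype=float),np.arange(h,dtype=float))
    n=cv2.undistortPoints(np.stack([u,v],-1).reshape(-1,1,2),K,np.array([f['k1'],0,0,0.])).reshape(h,w,2)
    z=f['range_z'];P=np.dstack([n[...,0]*z,n[...,1]*z,z])@f['T'][:3,:3].T+f['T'][:3,3]
    P[z==0]=np.nan;return P
def ray(f,u,v,z):
    n=cv2.undistortPoints(np.array([[[u,v]]],float),f['camera_matrix'],np.array([f['k1'],0,0,0.])).ravel()
    d=f['T'][:3,:3]@[n[0],n[1],1];o=f['T'][:3,3];return o+d*(z-o[2])/d[2]
E
python3 - <<'E'
from h import *
print(manip.state(),manip.pinch_z)
for n in('scene','side','wrist'):
    f=grab(n);cv2.imwrite(f'pics/{n}0.png',f['img']);P=cloud(f);np.save(f'{n}0.npy',P);print(n,f['T'].round(3),f['camera_matrix'],f['k1'],(f['range_z']>0).mean())
E
```

```text
pics
{'time': 0.0, 'joint_pos': array([-1.32496723e+00,  5.33695836e-02,  1.61430947e+00, -4.74372237e-05,
        1.47601039e+00, -1.19009702e-01]), 'joint_vel': array([-0.00051458,  0.00026832,  0.00074033,  0.00041522, -0.00019485,
       -0.00104856]), 'joint_efforts': array([-5.94328640e-05, -3.93685198e+01, -3.70169771e+01, -6.53143707e-05,
        7.18084804e-03,  1.15107147e-05]), 'tool_pos': array([ 0.22280486, -0.58317344,  0.19194598]), 'tool_rot': array([ 0.5828865 , -0.5819317 ,  0.40156501, -0.40043022]), 'contact_force': array([-0.09939172,  0.21639201,  0.45755396]), 'ft_torque': array([0.02652295, 0.00220999, 0.01646654]), 'gripper_width': 0.9994076169932857} -0.0187
scene [[-0.798  0.478 -0.368  0.983]
 [ 0.603  0.624 -0.497  0.352]
 [-0.008 -0.618 -0.786  0.902]
 [ 0.     0.     0.     1.   ]] [[473.26265635   0.         312.6124581 ]
 [  0.         473.26265635 200.42035282]
 [  0.           0.           1.        ]] -0.07439247199570709 0.99613671875
side [[-1.     0.     0.016  0.582]
 [-0.012  0.65  -0.76   0.601]
 [-0.011 -0.76  -0.65   0.754]
 [ 0.     0.     0.     1.   ]] [[417.44860372   0.         315.03257987]
 [  0.         417.44860372 192.36832847]
 [  0.           0.           1.        ]] -0.08981408625538319 0.99571484375
wrist [[ 0.357 -0.89  -0.283  0.295]
 [-0.934 -0.341 -0.105 -0.557]
 [-0.003  0.302 -0.953  0.373]
 [ 0.     0.     0.     1.   ]] [[292.5042167    0.         319.9860264 ]
 [  0.         292.5042167  192.25502535]
 [  0.           0.           1.        ]] -0.002160036554795233 0.9960390625
```

View pics/scene0.png

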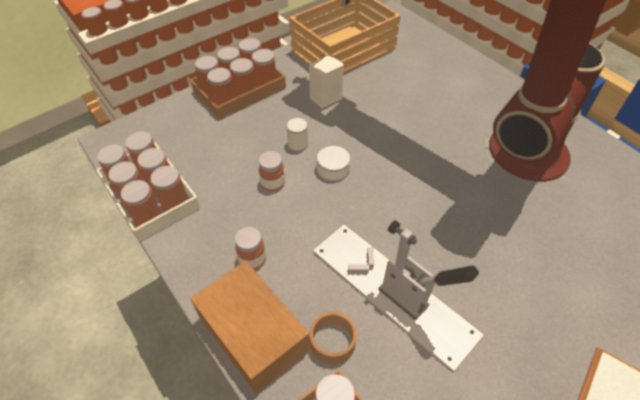

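View pics/side0.png

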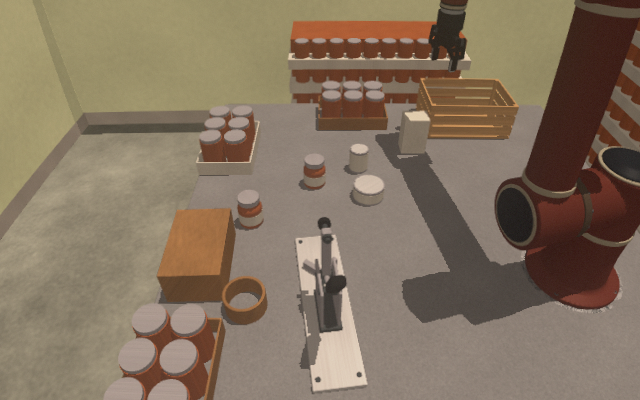

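Scene picture: the tin is at (297,134), the jar at (271,170), the flat tin at (333,163), and the jig spans (315,250)–(481,334) with its grip at (458,277). In the side picture the tin is at (358,158), the grip at (337,284), and the nest end of the plate is up (at ~(320,240)).

Run:
```python
from h import *
for n,boxes in (('scene',dict(tin=(280,110,315,158),jar=(252,145,290,195),squat=(310,140,356,185))),('side',dict(tin=(340,138,375,178),jar=(298,148,332,192),squat=(347,170,390,208)))):
    P=np.load(n+'0.npy')
    for k,(a,b,c,d) in boxes.items():
        Q=P[b:d,a:c].reshape(-1,3);h=dict(tin=.07,jar=.085,squat=.042)[k]
        t=Q[abs(Q[:,2]-h)<.006]
        (x,y),r=cv2.minEnclosingCircle(t[:,:2].astype(np.float32))
        print(n,k,'max z',np.nanpercentile(Q[:,2],98).round(4),'mean',t.mean(0).round(4),'circ',round(x,4),round(y,4),round(r,4),len(t))
    im=cv2.imread(f'pics/{n}0.png')
    # plate: bright, z ~ .012
    m=(abs(P[...,2]-.012)<.007)&(im.min(2)>150)
    m=cv2.morphologyEx(m.astype(np.uint8),cv2.MORPH_CLOSE,np.ones((3,3)))
    box=np.zeros_like(m); 
    if n=='scene': box[215:375,300:495]=1
    else: box[225:395,285:375]=1
    m&=box
    Q=P[m>0];(c,s,a)=cv2.minAreaRect(Q[:,:2].astype(np.float32)); print(n,'plate',c,s,a,np.median(Q[:,2]))
    print(cv2.boxPoints((c,s,a)).round(4).tolist())
    # grip: dark, high
    g=(im.max(2)<75)&(P[...,2]>.1)&(P[...,2]<.3)&(box>0)
    Q=P[g]; print('dark high',len(Q)); 
    for lo in np.arange(.1,.27,.02):
        q=Q[(Q[:,2]>=lo)&(Q[:,2]<lo+.02)]
        if len(q)>3: print(round(lo,2),len(q),q.mean(0).round(4))
    np.save(n+'_grip.npy',Q)
```

```text
scene tin max z 0.072 mean [ 0.4789 -0.3943  0.0697] circ 0.4788 -0.3979 0.0298 272
scene jar max z 0.0866 mean [ 0.607  -0.3234  0.0844] circ 0.6059 -0.3259 0.0289 331
scene squat max z 0.0447 mean [ 0.4599 -0.2671  0.042 ] circ 0.4582 -0.2697 0.0437 693
scene plate (0.5774577856063843, 0.0823228657245636) (0.10058862715959549, 0.37917235493659973) 7.856052398681641 nan
[[0.5016999840736389, 0.26330000162124634], [0.5534999966621399, -0.11240000277757645], [0.6531999707221985, -0.09860000014305115], [0.6014000177383423, 0.2770000100135803]]
dark high 529
0.16 29 [0.5771 0.1664 0.1748]
0.18 102 [0.5738 0.1714 0.1901]
0.2 155 [0.576  0.1458 0.2119]
0.22 132 [0.5705 0.1893 0.23  ]
0.24 111 [0.5635 0.2042 0.243 ]
side tin max z 0.0694 mean [ 0.4768 -0.3922  0.068 ] circ 0.4763 -0.3931 0.0292 174
side jar max z 0.0832 mean [ 0.6024 -0.3222  0.0821] circ 0.6031 -0.3255 0.0288 194
side squat max z 0.0422 mean [ 0.4571 -0.2655  0.04  ] circ 0.4579 -0.2676 0.0439 499
side plate (0.5765961408615112, 0.08233433961868286) (0.09801541268825531, 0.3789272904396057) 8.285412788391113 nan
[[0.5008000135421753, 0.262800008058548], [0.555400013923645, -0.11219999939203262], [0.652400016784668, -0.09809999912977219], [0.5978000164031982, 0.2768999934196472]]
dark high 421
0.1 60 [0.5731 0.1208 0.1094]
0.16 19 [0.5674 0.1759 0.17  ]
0.18 27 [0.5673 0.187  0.1906]
0.2 103 [0.5731 0.1148 0.2096]
0.22 119 [0.5599 0.2108 0.2349]
0.24 90 [0.5594 0.2055 0.2416]
```

Run:
```python
from h import *
s=manip.state();T=Twt(s);print(T.round(4));print(manip.grab_frame('wrist')['T_tool_cam'].round(3))
a=np.radians(8.05);X=np.array([np.sin(a),-np.cos(a),0]);Y=np.array([np.cos(a),np.sin(a),0]);O=np.array([.577,.0823,0])
for n in('scene','side'):
    G=np.load(n+'_grip.npy')-O;J=np.c_[G@X,G@Y,G[:,2]]
    h=J[J[:,0]<-.06];print(n,len(h))
    for lo in np.arange(-.13,-.06,.015):
        q=h[(h[:,0]>=lo)&(h[:,0]<lo+.015)]
        if len(q)>3: print(round(lo,3),len(q),q.mean(0).round(4),q.min(0).round(3),q.max(0).round(3))
P=np.load('scene0.npy');Q=P[55:110,305:346].reshape(-1,3);Q=Q[Q[:,2]>.05];print('carton',np.nanpercentile(Q,[2,98],axis=0).round(3))
```

```text
[[ 3.568e-01 -4.000e-04  9.342e-01  2.229e-01]
 [-9.342e-01  1.500e-03  3.568e-01 -5.833e-01]
 [-1.600e-03 -1.000e+00  2.000e-04  1.923e-01]
 [ 0.000e+00  0.000e+00  0.000e+00  1.000e+00]]
[[ 1.     0.    -0.001  0.001]
 [ 0.001 -0.302  0.953 -0.181]
 [-0.    -0.953 -0.302  0.077]
 [ 0.     0.     0.     1.   ]]
scene 477
-0.13 158 [-0.1221  0.0065  0.2393] [-0.13  -0.007  0.217] [-0.115  0.014  0.247]
-0.115 137 [-0.1075  0.009   0.2209] [-0.115 -0.003  0.19 ] [-0.1    0.014  0.242]
-0.1 125 [-0.0928  0.0092  0.1972] [-0.1   -0.003  0.172] [-0.085  0.014  0.218]
-0.085 52 [-0.0811  0.0084  0.1817] [-0.085 -0.002  0.17 ] [-0.076  0.013  0.193]
side 289
-0.13 154 [-0.1243  0.0013  0.2353] [-0.13  -0.013  0.201] [-0.115  0.012  0.244]
-0.115 30 [-0.1083  0.0051  0.1956] [-0.115 -0.011  0.179] [-0.1    0.012  0.214]
-0.1 25 [-0.0945  0.0063  0.1751] [-0.099 -0.008  0.161] [-0.086  0.012  0.197]
-0.07 6 [-0.0603 -0.0002  0.1155] [-0.061 -0.009  0.114] [-0.06   0.006  0.117]
carton [[ 0.195 -0.59   0.052]
 [ 0.34  -0.468  0.122]]
```

Request:
{"method": "drive_tool", "body": {"motion": [[[-0.28,0,1],[0,0,0],-1],[[-0.28,0,1],[0,0,0],-1],[[-0.28,0,1],[0,0,0],-1],[[-0.28,0,1],[0,0,0],-1],[[-0.28,0,1],[0,0,0],-1],[[-0.28,0,1],[0,0,0],-1],[[-0.28,0,1],[0,0,0],-1],[[-0.28,0,1],[0,0,0],-1],[[-0.28,0,1],[0,0,0],-1],[[-0.28,0,1],[0,0,0],-1],[[-0.28,0,1],[0,0,0],-1],[[-0.28,0,1],[0,0,0],-1]]}}

```text
time: 1.4
tool_pos: [0.474, -0.3975, 0.1929]
tool_rot: [0.582, -0.582, 0.401, -0.401]
contact_force: [-0.0, -1.2, 0.5]
gripper_width: 1.005
```

Request:
{"method": "drive_tool", "body": {"motion": [[[0,0,0.2],[0,0,0],-1],[[0,0,0],[0,0.86,0],-1],[[0,0,0],[0,0.86,0],-1],[[0,0,0],[0,0.85,0],-1],[[0,0,0],[0,0,0],-1],[[0,0,0],[0,0,0],-1]]}}

```text
time: 2.0
tool_pos: [0.4775, -0.3969, 0.193]
tool_rot: [-0.534, 0.534, -0.464, 0.463]
contact_force: [0.1, -0.2, 0.6]
gripper_width: 1.003
```

```bash
cat >> h.py <<'E'
a=np.radians(8.05);X=np.array([np.sin(a),-np.cos(a),0]);Y=np.array([np.cos(a),np.sin(a),0]);O=np.array([.577,.0823,0])
def jig(p): p=np.asarray(p)-O; return np.array([p@X,p@Y,p[2]])
def go(target):
    T=Twt(manip.state());d=T[:3,:3].T@(np.asarray(target)-T[:3,3])/.025
    b=R.from_matrix(T[:3,:3].T@np.c_[X,[0,0,-1],Y]).as_rotvec(degrees=True)/5
    print('shift units',d.round(2),'turn units',b.round(2))
def fit(f,h,box):
    Q=cloud(f)[box[1]:box[3],box[0]:box[2]].reshape(-1,3);t=Q[abs(Q[:,2]-h)<.006]
    return t.mean(0).round(4),cv2.minEnclosingCircle(t[:,:2].astype(np.float32)),len(t)
E
python3 - <<'E'
from h import *
f=grab('wrist');cv2.imwrite('pics/w1.png',f['img']);np.save('w1.npy',cloud(f))
s=manip.state();print(s['time'],s['tool_pos'],s['contact_force']);go([.4775,-.395,.192])
P=cloud(f);t=P[abs(P[...,2]-.07)<.006];t=t[np.linalg.norm(t[:,:2]-[.4775,-.395],axis=1)<.04]
print(len(t),t.mean(0),cv2.minEnclosingCircle(t[:,:2].astype(np.float32)))
E
```

```text
2.05 [ 0.47758177 -0.39683647  0.19307273] [ 1.35154091  0.91894722 -0.69046751]
shift units [-0.07  0.04  0.01] turn units [ 0.    0.01 -0.  ]
1983 [ 0.47732221 -0.39610432  0.0706973 ] ((0.476134330034256, -0.3963349163532257), 0.0273811686784029)
```

View pics/w1.png

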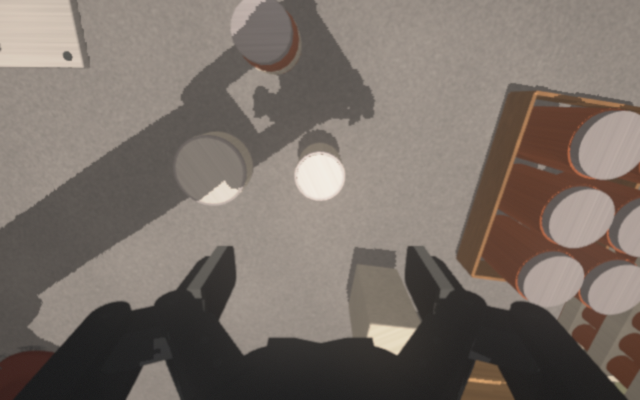

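Wrist view: the tin's lid is at (320,176), centred under the tool. The flat tin is at (212,168) and the jar at (265,32), both clear of the fingers. Descending.

Request:
{"method": "drive_tool", "body": {"motion": [[[0,1,0],[0,0,0],-1],[[0,1,0],[0,0,0],-1],[[0,1,0],[0,0,0],-1],[[0,1,0],[0,0,0],-1],[[0,1,0],[0,0,0],-1],[[0,0.75,0],[0,0,0],-1],[[0,0.5,0],[0,0,0],-1],[[0,0.25,0],[0,0,0],-1],[[0,0,0],[0,0,0],-1],[[0,0,0],[0,0,0],-1]]}}

```text
time: 3.05
tool_pos: [0.4785, -0.3972, 0.0318]
tool_rot: [-0.534, 0.534, -0.463, 0.464]
contact_force: [0.3, 0.3, 0.3]
gripper_width: 1.003
```

Request:
{"method": "drive_tool", "body": {"motion": [[[0,0,0],[0,0,0],-0.2],[[0,0,0],[0,0,0],0],[[0,0,0],[0,0,0],0.2],[[0,0,0],[0,0,0],0.4],[[0,0,0],[0,0,0],0.6],[[0,0,0],[0,0,0],0.8],[[0,0,0],[0,0,0],1],[[0,0,0],[0,0,0],1],[[0,0,0],[0,0,0],1]]}}

```text
time: 3.95
tool_pos: [0.4823, -0.3979, 0.0394]
tool_rot: [0.535, -0.533, 0.461, -0.466]
contact_force: [-2.9, 10.8, 30.0]
gripper_width: -0.003
```

The gripper shut fully and reads 30 N upward, so it missed or is on top of something. I'll look before moving.

Run:
```python
from h import *
f=grab('wrist');g=grab('side');g2=grab('scene')
o=np.vstack([np.hstack([cv2.resize(g['img'][110:250,270:430],(400,350)),cv2.resize(g2['img'][60:220,220:400],(394,350))]),cv2.resize(f['img'],(794,250)) [:, :]])
cv2.imwrite('pics/m2.png',o)
print(manip.state()['contact_force'],manip.state()['tool_pos'])
```

```text
[-2.52150484 10.40539361 29.93656979] [ 0.4823057  -0.39798609  0.03943998]
```

View pics/m2.png

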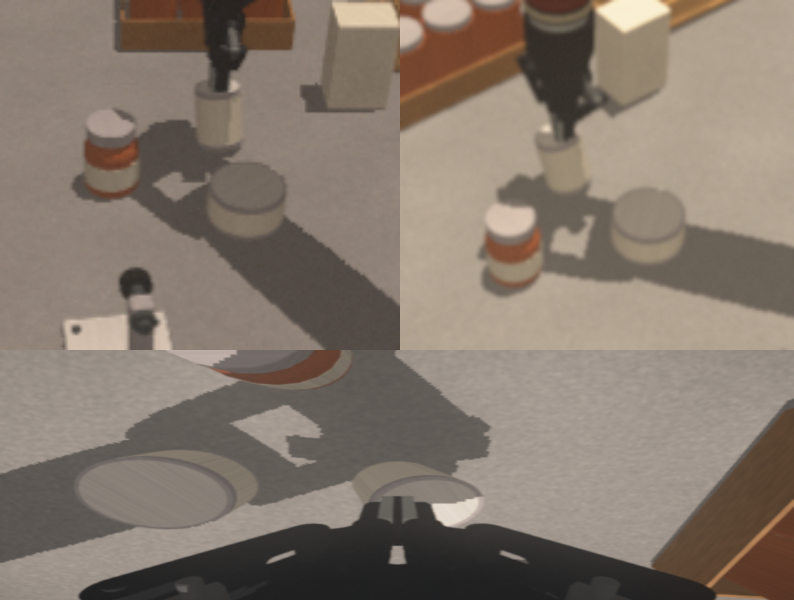

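The fingers are shut on top of the lid (crop: tips at (222,88) on the side lid, (562,135) in the scene one). The tin looks slightly tilted. I'll check the real heights from depth.

Run:
```python
from h import *
for n in('side','scene'):
    f=grab(n);P=cloud(f);im=f['img'];d=np.linalg.norm(P[...,:2]-[.48,-.397],axis=2)<.05
    m=d&(im.max(2)<70);print(n,'dark z pct',np.nanpercentile(P[m][:,2],[1,5,20,50,80]).round(3))
    Q=P[m&(P[...,2]<.1)];print(' low dark',len(Q),Q.mean(0).round(3),Q.min(0).round(3),Q.max(0).round(3))
    m=d&(im.max(2)>=70)&(P[...,2]>.05)&(P[...,2]<.1);Q=P[m]
    for lo in np.arange(.05,.1,.005):
        q=Q[(Q[:,2]>=lo)&(Q[:,2]<lo+.005)]
        if len(q)>3:print('  ',lo.round(3),len(q),q.mean(0).round(3),q.min(0).round(3),q.max(0).round(3))
f=grab('wrist');P=cloud(f);m=(np.linalg.norm(P[...,:2]-[.48,-.397],axis=2)<.06)&(f['img'].min(2)>110)&(P[...,2]>.05)&(P[...,2]<.1);Q=P[m]
c=Q.mean(0);print('lid',len(Q),c,np.linalg.svd(Q-c,full_matrices=False)[2][2])
```

```text
side dark z pct [0.091 0.127 0.183 0.233 0.288]
 low dark 24 [ 0.48  -0.384  0.091] [ 0.474 -0.389  0.08 ] [ 0.486 -0.38   0.099]
   0.05 31 [ 0.482 -0.386  0.052] [ 0.457 -0.407  0.05 ] [ 0.508 -0.38   0.055]
   0.055 30 [ 0.481 -0.386  0.057] [ 0.457 -0.409  0.055] [ 0.508 -0.378  0.06 ]
   0.06 32 [ 0.485 -0.39   0.062] [ 0.457 -0.434  0.06 ] [ 0.509 -0.381  0.065]
   0.065 43 [ 0.486 -0.397  0.068] [ 0.457 -0.43   0.065] [ 0.509 -0.38   0.07 ]
   0.07 50 [ 0.484 -0.395  0.072] [ 0.457 -0.421  0.07 ] [ 0.506 -0.382  0.075]
   0.075 28 [ 0.473 -0.392  0.076] [ 0.457 -0.407  0.075] [ 0.496 -0.382  0.079]
   0.08 7 [ 0.49  -0.391  0.082] [ 0.488 -0.396  0.08 ] [ 0.493 -0.387  0.085]
   0.085 7 [ 0.485 -0.392  0.088] [ 0.47  -0.398  0.086] [ 0.493 -0.387  0.09 ]
   0.09 4 [ 0.486 -0.391  0.094] [ 0.471 -0.396  0.093] [ 0.493 -0.388  0.094]
   0.095 6 [ 0.485 -0.392  0.098] [ 0.471 -0.4    0.097] [ 0.494 -0.389  0.1  ]
scene dark z pct [0.1   0.128 0.153 0.207 0.239]
 low dark 11 [ 0.484 -0.386  0.094] [ 0.477 -0.389  0.089] [ 0.488 -0.384  0.1  ]
   0.05 37 [ 0.49  -0.388  0.053] [ 0.
[... 151 characters left out ...]
.063] [ 0.459 -0.436  0.06 ] [ 0.51  -0.38   0.065]
   0.065 60 [ 0.493 -0.404  0.068] [ 0.463 -0.439  0.065] [ 0.51  -0.382  0.07 ]
   0.07 86 [ 0.492 -0.406  0.072] [ 0.458 -0.435  0.07 ] [ 0.51  -0.384  0.075]
   0.075 41 [ 0.485 -0.394  0.077] [ 0.459 -0.414  0.075] [ 0.504 -0.384  0.08 ]
   0.08 14 [ 0.482 -0.392  0.082] [ 0.465 -0.411  0.08 ] [ 0.493 -0.385  0.085]
   0.085 11 [ 0.489 -0.394  0.088] [ 0.475 -0.408  0.086] [ 0.495 -0.386  0.089]
   0.09 10 [ 0.489 -0.391  0.092] [ 0.477 -0.398  0.09 ] [ 0.495 -0.382  0.095]
   0.095 11 [ 0.491 -0.395  0.097] [ 0.476 -0.403  0.095] [ 0.494 -0.385  0.099]
lid 3750 [ 0.48870661 -0.41447566  0.07089965] [-0.03293976  0.11032875  0.99334915]
```

Request:
{"method": "drive_tool", "body": {"motion": [[[0,-0.1,0],[0,0,0],1],[[0,-0.1,0],[0,0,0],1],[[0,-0.1,0],[0,0,0],1],[[0,-0.1,0],[0,0,0],1],[[0,-0.2,0],[0,0,0],1],[[0,-0.4,0],[0,0,0],1],[[0,-0.8,0],[0,0,0],1],[[0,-1,0],[0,0,0],1],[[0,-1,0],[0,0,0],1],[[0,-1,0],[0,0,0],1],[[0,0,0],[0,0,0],1],[[0,0,0],[0,0,0],1]]}}

```text
time: 5.45
tool_pos: [0.4781, -0.3969, 0.1514]
tool_rot: [-0.534, 0.534, -0.463, 0.464]
contact_force: [-0.1, -0.4, -0.3]
gripper_width: 0.0
```

Run:
```python
from h import *
s=manip.state();print(s['time'],s['tool_pos'],s['contact_force'],s['gripper_width'])
f=grab('wrist');cv2.imwrite('pics/w3.png',f['img']);P=cloud(f)
T=Twt(s);Q=(P-T[:3,3])@T[:3,:3]   # tool coords
m=(Q[...,1]>-.09)&(abs(Q[...,0])<.05)&(abs(Q[...,2])<.03)
print('finger pts tool',m.sum(),np.nanpercentile(Q[m],[1,50,99],axis=0).round(4))
t=P[(abs(P[...,2]-.07)<.006)&(np.linalg.norm(P[...,:2]-[.48,-.4],axis=2)<.05)];c=t.mean(0)
print(len(t),c,cv2.minEnclosingCircle(t[:,:2].astype(np.float32)),np.linalg.svd(t-c,full_matrices=False)[2][2])
for n in('side','scene'):
    f=grab(n);P=cloud(f);m=(np.linalg.norm(P[...,:2]-s['tool_pos'][:2],axis=2)<.03)&(P[...,2]>.09);print(n,'tip z',np.nanpercentile(P[m][:,2],[0,1,3,10]).round(3))
```

```text
5.45 [ 0.47814072 -0.39687676  0.15143372] [-0.13000662 -0.42260814 -0.30559431] 0.00042073411170715115
finger pts tool 9911 [[-0.0477 -0.0897 -0.0269]
 [ 0.0002  0.0798  0.0099]
 [ 0.0477  0.1523  0.0283]]
2569 [ 0.47699972 -0.39599101  0.07062161] ((0.47577396035194397, -0.3960251808166504), 0.027564069256186485) [1.59224041e-02 2.91575870e-04 9.99873188e-01]
side tip z [0.186 0.187 0.191 0.199]
scene tip z [0.187 0.192 0.197 0.206]
```

View pics/w3.png

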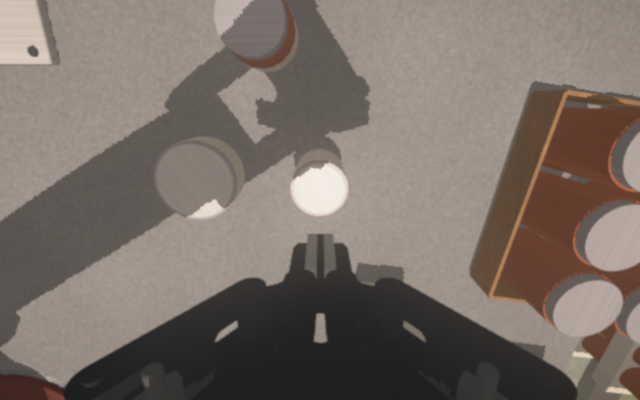

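The tin is upright again in its place: lid at (320,188), fingertips at (320,237). Both fixed cameras put the real shut fingertips about 35 mm above the reported TCP (0.186 against 0.151). That explains the lid contact, so I'll aim 35 mm lower from here.

Request:
{"method": "drive_tool", "body": {"motion": [[[0,0,0],[0,0,0],-1],[[0,0,0],[0,0,0],-1],[[0,0,0],[0,0,0],-1],[[0,0,0],[0,0,0],-1],[[0,0,0],[0,0,0],-1],[[0,0,0],[0,0,0],-1],[[0,0,0],[0,0,0],-1],[[0,0,0],[0,0,0],-1]]}}

```text
time: 6.4
tool_pos: [0.4779, -0.3966, 0.1507]
tool_rot: [0.534, -0.534, 0.464, -0.464]
contact_force: [0.8, 0.2, -0.3]
gripper_width: 1.002
```

Run:
```python
from h import *
s=manip.state();print(s['time'],s['tool_pos'],s['gripper_width'])
T=Twt(s)
for n in('side','scene'):
    f=grab(n);P=cloud(f);Q=(P-T[:3,3])@T[:3,:3]
    for sg in(1,-1):
        m=(abs(Q[...,0]*sg-.05)<.012)&(abs(Q[...,2])<.025)&(P[...,2]>.1)
        q=Q[m];k=q[:,1]>np.nanpercentile(q[:,1],90);print(n,sg,m.sum(),'tip y',np.nanpercentile(q[:,1],[98,100]).round(4),'tip ctr',q[k].mean(0).round(4))
```

```text
6.4 [ 0.47794608 -0.39656597  0.15071513] 1.0019880043881695
side 1 81 tip y [-0.051  -0.0492] tip ctr [ 0.044 -0.052 -0.   ]
side -1 310 tip y [-0.0529 -0.049 ] tip ctr [-0.0517 -0.0572  0.0002]
scene 1 259 tip y [-0.0529 -0.0506] tip ctr [ 0.0441 -0.0556  0.0037]
scene -1 300 tip y [-0.0561 -0.0511] tip ctr [-0.0504 -0.0603  0.0056]
```

Request:
{"method": "drive_tool", "body": {"motion": [[[0,1,0],[0,0,0],-1],[[0,1,0],[0,0,0],-1],[[0,1,0],[0,0,0],-1],[[0,1,0],[0,0,0],-1],[[0,1,0],[0,0,0],-1],[[0,0.6,0],[0,0,0],-1],[[0,0.4,0],[0,0,0],-1],[[0,0.2,0],[0,0,0],-1],[[0,0,0],[0,0,0],-1],[[0,0,0],[0,0,0],-1]]}}

```text
time: 7.5
tool_pos: [0.4786, -0.3973, -0.0031]
tool_rot: [-0.534, 0.534, -0.463, 0.464]
contact_force: [0.3, -0.1, 0.5]
gripper_width: 0.999
```

Request:
{"method": "drive_tool", "body": {"motion": [[[0,0,0],[0,0,0],-0.2],[[0,0,0],[0,0,0],0],[[0,0,0],[0,0,0],0],[[0,0,0],[0,0,0],0.2],[[0,0,0],[0,0,0],0.2],[[0,0,0],[0,0,0],0.2]]}}

```text
time: 8.1
tool_pos: [0.4787, -0.3973, -0.0031]
tool_rot: [-0.534, 0.534, -0.463, 0.464]
contact_force: [0.4, 0.2, 5.6]
gripper_width: 0.618
```

Request:
{"method": "drive_tool", "body": {"motion": [[[0,0,0],[0,0,0],0.6],[[0,0,0],[0,0,0],1],[[0,0,0],[0,0,0],1],[[0,-0.2,0],[0,0,0],1],[[0,-0.4,0],[0,0,0],1],[[0,-0.6,0],[0,0,0],1],[[0,0,0],[0,0,0],1],[[0,0,0],[0,0,0],1]]}}

```text
time: 8.9
tool_pos: [0.4784, -0.397, 0.0268]
tool_rot: [-0.534, 0.534, -0.463, 0.464]
contact_force: [0.2, -0.1, -1.3]
gripper_width: 0.62
```

Run:
```python
from h import *
s=manip.state();print(s['time'],s['tool_pos'],s['gripper_width'],s['contact_force'])
f=grab('side');P=cloud(f);cv2.imwrite('pics/s4.png',cv2.resize(f['img'][80:230,270:450],(720,600)))
t=s['tool_pos'];m=(np.linalg.norm(P[...,:2]-t[:2],axis=2)<.04)&(P[...,2]>.004)&(f['img'].max(2)>90)
Q=P[m];print(np.percentile(Q[:,2],[1,5,10,50,90]).round(3))
a=np.radians(8.05)
print('jig now',jig(t)); go(O+.135*X+[0,0,t[2]])
```

```text
8.9 [ 0.4783812  -0.397037    0.02676433] 0.6198768203515882 [ 0.2222651  -0.12057064 -1.32847768]
[0.029 0.034 0.038 0.082 0.38 ]
jig now [ 0.46080343 -0.16477205  0.02676433]
shift units [-13.01  -0.04   6.61] turn units [-0.  0.  0.]
```

View pics/s4.png

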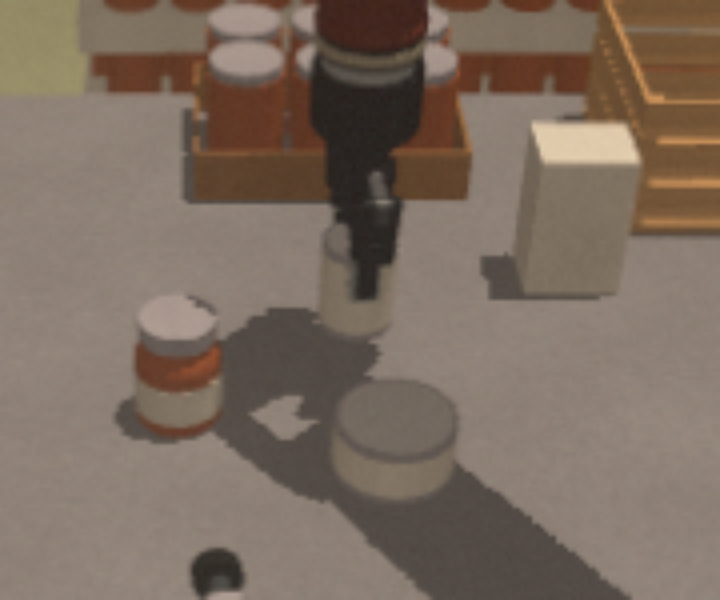

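The tin is held upright about 30 mm up (crop (357,285)), and the other goods are undisturbed. Lifting higher and carrying it.

Request:
{"method": "drive_tool", "body": {"motion": [[[0,-0.5,0],[0,0,0],1],[[0,-1,0],[0,0,0],1],[[0,-1,0],[0,0,0],1],[[0,-1,0],[0,0,0],1],[[0,-0.5,0],[0,0,0],1],[[-0.5,0,0.25],[0,0,0],1],[[-0.8,0,0.4],[0,0,0],1],[[-0.8,0,0.4],[0,0,0],1],[[-0.8,0,0.4],[0,0,0],1],[[-0.8,0,0.4],[0,0,0],1],[[-0.8,0,0.4],[0,0,0],1],[[-0.8,0,0.4],[0,0,0],1]]}}

```text
time: 10.15
tool_pos: [0.5242, -0.2535, 0.1235]
tool_rot: [-0.534, 0.534, -0.465, 0.462]
contact_force: [0.9, 0.4, -1.8]
gripper_width: 0.613
```

Request:
{"method": "drive_tool", "body": {"motion": [[[-0.8,0,0.4],[0,0,0],1],[[-0.8,0,0.4],[0,0,0],1],[[-0.8,0,0.4],[0,0,0],1],[[-0.8,0,0.4],[0,0,0],1],[[-0.8,0,0.4],[0,0,0],1],[[-0.8,0,0.4],[0,0,0],1],[[-0.8,0,0.4],[0,0,0],1],[[-0.8,0,0.4],[0,0,0],1],[[-0.5,0,0.36],[0,0,0],1],[[-0.3,0,0.2],[0,0,0],1],[[0,0,0],[0,0,0],1],[[0,0,0],[0,0,0],1]]}}

```text
time: 11.35
tool_pos: [0.5925, -0.065, 0.1253]
tool_rot: [-0.534, 0.534, -0.464, 0.463]
contact_force: [-0.1, 0.1, -0.8]
gripper_width: 0.617
```

Run:
```python
from h import *
s=manip.state();print(s['time'],s['tool_pos'],s['gripper_width'],s['contact_force'])
t=s['tool_pos'];print('jig now',jig(t)); go(O+.135*X+[0,0,t[2]])
for n in('scene','side'):
  f=grab(n);cv2.imwrite(f'pics/{n}5.png',f['img']);P=cloud(f)
  m=(np.linalg.norm(P[...,:2]-t[:2],axis=2)<.045)&(P[...,2]>.03)&(P[...,2]<.21)&(f['img'].max(2)>100)
  Q=P[m];print(n,len(Q),np.percentile(Q[:,2],[1,3,10,50,90]).round(3))
f=grab('wrist');P=cloud(f);cv2.imwrite('pics/w5.png',f['img'])
# plate edges seen from the wrist, in jig coords
J=(P-O)@np.c_[X,Y,[0,0,1]];m=(abs(J[...,2]-.012)<.006)&(f['img'].min(2)>140)&(J[...,0]>-.19)&(J[...,0]<.21)&(abs(J[...,1])<.07)
q=J[m];print(len(q),np.percentile(q,[.5,50,99.5],axis=0).round(4))
m=(abs(J[...,2]-.032)<.005)&(J[...,0]>.05)&(J[...,0]<.115)&(abs(J[...,1])<.05);q=J[m];print('blocks',len(q),np.percentile(q,[1,50,99],axis=0).round(4) if len(q) else '')
```

```text
11.35 [ 0.59254149 -0.06496837  0.1252721 ] 0.616716052643181 [-0.0728771   0.08282576 -0.75453566]
jig now [ 0.14799361 -0.00523471  0.1252721 ]
shift units [-0.52 -0.    0.21] turn units [ 0.01 -0.    0.  ]
scene 865 [0.128 0.131 0.14  0.184 0.199]
side 509 [0.128 0.13  0.137 0.162 0.196]
6700 [[-0.1846 -0.0503  0.0105]
 [-0.047   0.0164  0.0125]
 [ 0.1891  0.0486  0.0144]]
blocks 1122 [[ 0.0669 -0.0381  0.0275]
 [ 0.0839 -0.0031  0.0323]
 [ 0.1012  0.0343  0.034 ]]
```

Request:
{"method": "drive_tool", "body": {"motion": [[[-0.5,0,0.2],[0,0,0],1],[[0,0.8,0],[0,0,0],1],[[0,1,0],[0,0,0],1],[[0,1,0],[0,0,0],1],[[0,0.8,0],[0,0,0],1],[[0,0.4,0],[0,0,0],1],[[0,0.3,0],[0,0,0],1],[[0,0.1,0],[0,0,0],1],[[0,0,0],[0,0,0],1],[[0,0,0],[0,0,0],1]]}}

```text
time: 12.5
tool_pos: [0.597, -0.0518, 0.0169]
tool_rot: [0.534, -0.533, 0.463, -0.464]
contact_force: [-0.8, 0.1, -1.6]
gripper_width: 0.619
```

Request:
{"method": "drive_tool", "body": {"motion": [[[0,0.05,0],[0,0,0],1],[[0,0,0],[0,0,0],1]]}}

```text
time: 12.7
tool_pos: [0.5964, -0.0517, 0.015]
tool_rot: [0.534, -0.534, 0.463, -0.464]
contact_force: [-0.9, -0.1, -1.1]
gripper_width: 0.616
```

Request:
{"method": "drive_tool", "body": {"motion": [[[0,0.08,0],[0,0,0],1],[[0,0.08,0],[0,0,0],1],[[0,0,0],[0,0,0],1]]}}

```text
time: 13.0
tool_pos: [0.5956, -0.0516, 0.0099]
tool_rot: [-0.534, 0.534, -0.464, 0.463]
contact_force: [0.0, 1.0, -2.0]
gripper_width: 0.615
```

Request:
{"method": "drive_tool", "body": {"motion": [[[0,0.04,0],[0,0,0],1],[[0,0,0],[0,0,0],1]]}}

```text
time: 13.2
tool_pos: [0.5959, -0.0516, 0.0093]
tool_rot: [-0.534, 0.534, -0.464, 0.464]
contact_force: [0.2, -0.3, -1.7]
gripper_width: 0.615
```

Request:
{"method": "drive_tool", "body": {"motion": [[[0,0.04,0],[0,0,0],1],[[0,0.02,0],[0,0,0],1],[[0,0,0],[0,0,0],1]]}}

```text
time: 13.5
tool_pos: [0.5962, -0.0516, 0.009]
tool_rot: [-0.534, 0.534, -0.464, 0.464]
contact_force: [-3.1, 0.4, 5.6]
gripper_width: 0.622
```

Request:
{"method": "drive_tool", "body": {"motion": [[[0,0.04,0],[0,0,0],1],[[0,0,0],[0,0,0],1]]}}

```text
time: 13.7
tool_pos: [0.5963, -0.0516, 0.009]
tool_rot: [-0.534, 0.534, -0.464, 0.464]
contact_force: [-7.0, 1.2, 10.8]
gripper_width: 0.614
```

Request:
{"method": "drive_tool", "body": {"motion": [[[0,-0.05,0],[0,0,0],1],[[0,0,0],[0,0,0],-0.3],[[0,0,0],[0,0,0],-0.5],[[0,0,0],[0,0,0],-0.5],[[0,0,0],[0,0,0],-0.5]]}}

```text
time: 14.2
tool_pos: [0.596, -0.0516, 0.008]
tool_rot: [-0.534, 0.534, -0.464, 0.464]
contact_force: [0.1, -0.1, -0.1]
gripper_width: 0.747
```

```bash
cat >> h.py <<'E'
def tin(n='wrist'):
    f=grab(n);P=cloud(f);J=(P-O)@np.c_[X,Y,[0,0,1]]
    m=(J[...,0]>.06)&(J[...,0]<.2)&(abs(J[...,1])<.06)&(abs(J[...,2]-.082)<.006)
    t=J[m];c=t.mean(0);print(n,'lid jig',len(t),c.round(4),np.array(sum([list(a) if isinstance(a,tuple) else [a] for a in cv2.minEnclosingCircle(t[:,:2].astype(np.float32))],[])).round(4),np.linalg.svd(t-c,full_matrices=False)[2][2].round(3));return f
E
python3 - <<'E'
from h import *
s=manip.state();print(s['time'],jig(s['tool_pos']),s['gripper_width'],s['contact_force'])
f=tin();cv2.imwrite('pics/w6.png',f['img']);tin('scene');tin('side')
E
```

```text
14.2 [1.35262287e-01 3.99941764e-05 7.99552561e-03] 0.7465274584334817 [ 0.14798038 -0.07041703 -0.07824533]
wrist lid jig 12543 [0.136  0.0018 0.0825] [0.136  0.0067 0.0456] [0.001 0.028 1.   ]
scene lid jig 342 [0.1374 0.0086 0.0817] [0.1343 0.0079 0.0457] [ 0.003 -0.021 -1.   ]
side lid jig 79 [0.1319 0.0135 0.0799] [0.1209 0.0038 0.0344] [-0.016  0.028  0.999]
```

View pics/w6.png

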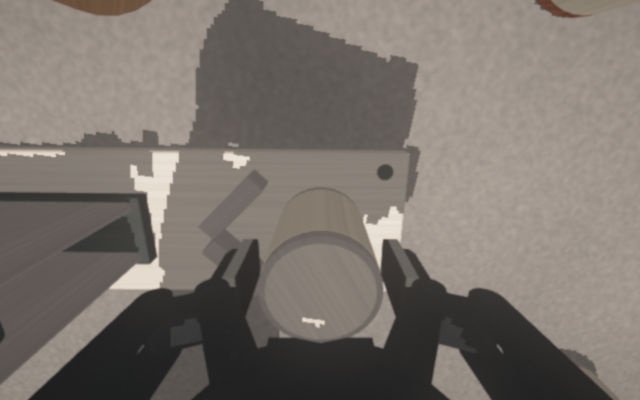

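The tin stands on the plate between the open fingers (lid (322,290)), with the V to its left at (235,215). Sliding it gently towards −x.

Request:
{"method": "drive_tool", "body": {"motion": [[[-0.12,0,0],[0,0,0],-0.5],[[-0.12,0,0],[0,0,0],-0.5],[[-0.12,0,0],[0,0,0],-0.5],[[-0.12,0,0],[0,0,0],-0.5],[[-0.12,0,0],[0,0,0],-0.5],[[-0.12,0,0],[0,0,0],-0.5],[[-0.1,0,0],[0,0,0],-0.5],[[-0.1,0,0],[0,0,0],-0.5],[[-0.1,0,0],[0,0,0],-0.5],[[0,0,0],[0,0,0],-0.5]]}}

```text
time: 15.35
tool_pos: [0.5924, -0.026, 0.0082]
tool_rot: [0.534, -0.534, 0.464, -0.463]
contact_force: [0.7, 0.1, -0.4]
gripper_width: 0.753
```

Request:
{"method": "drive_tool", "body": {"motion": [[[-0.05,0,0],[0,0,0],-0.5],[[-0.05,0,0],[0,0,0],-0.5],[[0,0,0],[0,0,0],-0.5]]}}

```text
time: 15.65
tool_pos: [0.592, -0.0238, 0.0081]
tool_rot: [0.534, -0.534, 0.464, -0.464]
contact_force: [-0.1, -1.4, -0.6]
gripper_width: 0.751
```

Request:
{"method": "drive_tool", "body": {"motion": [[[-0.05,0,0],[0,0,0],-0.5],[[0,0,0],[0,0,0],-0.5]]}}

```text
time: 15.85
tool_pos: [0.5919, -0.0226, 0.0082]
tool_rot: [0.534, -0.534, 0.464, -0.464]
contact_force: [-0.7, -0.4, 0.2]
gripper_width: 0.751
```

Request:
{"method": "drive_tool", "body": {"motion": [[[-0.04,0,0],[0,0,0],-0.5],[[0,0,0],[0,0,0],-0.5]]}}

```text
time: 16.05
tool_pos: [0.5917, -0.022, 0.0083]
tool_rot: [-0.534, 0.534, -0.464, 0.464]
contact_force: [-0.9, -1.9, 1.4]
gripper_width: 0.75
```

Request:
{"method": "drive_tool", "body": {"motion": [[[-0.04,0,0],[0,0,0],-0.5],[[0,0,0],[0,0,0],-0.5]]}}

```text
time: 16.25
tool_pos: [0.5917, -0.0216, 0.0086]
tool_rot: [-0.533, 0.534, -0.463, 0.464]
contact_force: [-1.3, -4.3, 2.8]
gripper_width: 0.752
```

Run:
```python
from h import *
s=manip.state();print(s['time'],jig(s['tool_pos']),s['contact_force'])
f=tin();cv2.imwrite('pics/w7.png',f['img'])
```

```text
16.25 [1.04962378e-01 3.76172642e-05 8.59752008e-03] [-1.31266094 -4.26986428  2.8335806 ]
wrist lid jig 12508 [0.1096 0.002  0.0827] [0.1055 0.0066 0.0456] [-0.009  0.037  0.999]
```

```bash
cat >> h.py <<'E'
def lid(n='wrist'):
    f=grab(n);P=cloud(f);J=(P-O)@np.c_[X,Y,[0,0,1]]
    m=((J[...,0]>.06)&(J[...,0]<.2)&(abs(J[...,1])<.06)&(abs(J[...,2]-.082)<.004)&(f['img'].max(2)>85)).astype(np.uint8)
    k,l,st,_=cv2.connectedComponentsWithStats(cv2.morphologyEx(m,cv2.MORPH_OPEN,np.ones((3,3))));i=1+st[1:,4].argmax()
    t=J[l==i];e=t[:,:2];
    # rim points: farthest per angle about guess, algebraic circle fit, fixed R
    from scipy.optimize import least_squares
    c=np.array([e[:,0].mean(),e[:,1].mean()]);
    b=J[cv2.morphologyEx((l==i).astype(np.uint8),cv2.MORPH_GRADIENT,np.ones((3,3)),borderValue=0)*(l==i)>0][:,:2]
    r=least_squares(lambda p:np.hypot(*(b-p).T)-.027,c,loss='soft_l1',f_scale=.0007)
    print(n,len(t),'z',np.median(t[:,2]).round(4),'centre',r.x.round(4),'inl',(abs(np.hypot(*(b-r.x).T)-.027)<.001).mean().round(2),'n',len(b),'ext',e.min(0).round(4),e.max(0).round(4));return f
E
python3 - <<'E'
from h import *
lid();lid('scene');lid('side')
E
```

```text
wrist 10837 z 0.083 centre [ 0.1107 -0.0017] inl 0.56 n 736 ext [ 0.0837 -0.0287] [0.1376 0.0254]
scene 291 z 0.0824 centre [ 0.1092 -0.0029] inl 0.3 n 94 ext [ 0.0829 -0.0101] [0.1381 0.0264]
side 55 z 0.0803 centre [ 0.1089 -0.0082] inl 0.21 n 38 ext [0.0887 0.0089] [0.1259 0.0216]
```

View pics/w7.png

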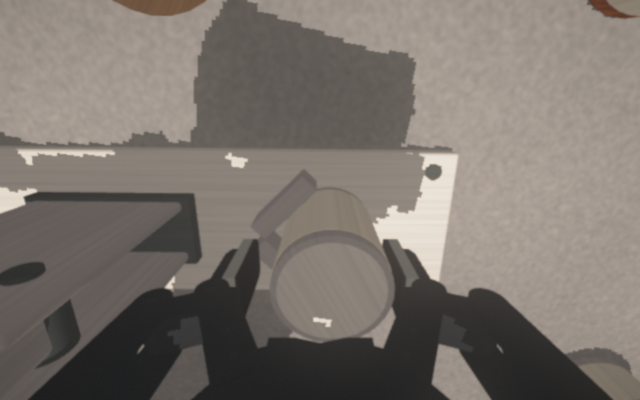

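The picture shows the tin (lid (332,287)) against the V block at (285,205). Lid fit is jig (0.1107, −0.0017), about home. A small sideways wiggle under light push will show whether both faces touch.

Request:
{"method": "drive_tool", "body": {"motion": [[[0,0,0.04],[0,0,0],-0.5],[[0,0,0.04],[0,0,0],-0.5],[[0,0,0.04],[0,0,0],-0.5],[[0,0,0],[0,0,0],-0.5]]}}

```text
time: 16.85
tool_pos: [0.595, -0.0221, 0.009]
tool_rot: [-0.533, 0.535, -0.463, 0.465]
contact_force: [-2.4, -6.8, 3.2]
gripper_width: 0.752
```

Run:
```python
from h import *
s=manip.state();print(s['time'],jig(s['tool_pos']),jig(s['contact_force']+O));lid()
```

```text
16.85 [0.10590036 0.00318989 0.00897725] [ 6.36763566 -3.36279545  3.24820215]
wrist 10569 z 0.0833 centre [ 1.113e-01 -1.000e-04] inl 0.52 n 784 ext [ 0.0845 -0.0258] [0.1385 0.0271]
```

Request:
{"method": "drive_tool", "body": {"motion": [[[0,0,-0.06],[0,0,0],-0.5],[[0,0,-0.06],[0,0,0],-0.5],[[0,0,-0.06],[0,0,0],-0.5],[[0,0,-0.06],[0,0,0],-0.5],[[0,0,0],[0,0,0],-0.5]]}}

```text
time: 17.4
tool_pos: [0.5896, -0.0213, 0.0088]
tool_rot: [0.534, -0.533, 0.463, -0.464]
contact_force: [2.5, -3.8, 2.3]
gripper_width: 0.751
```

Run:
```python
from h import *
s=manip.state();print(s['time'],jig(s['tool_pos']),jig(s['contact_force']+O));lid()
```

```text
17.4 [ 0.1043264  -0.00199419  0.00878906] [4.09072717 1.91303389 2.25949854]
wrist 10919 z 0.0831 centre [ 0.1096 -0.0031] inl 0.6 n 755 ext [ 0.083  -0.0307] [0.1371 0.0242]
```

The tin follows the tool, and x falls as it goes to −y. It was riding on the +y face only, so I'll continue −y until x bottoms out.

Request:
{"method": "drive_tool", "body": {"motion": [[[0,0,-0.05],[0,0,0],-0.5],[[0,0,-0.05],[0,0,0],-0.5],[[0,0,0],[0,0,0],-0.5]]}}

```text
time: 17.75
tool_pos: [0.5876, -0.0221, 0.0092]
tool_rot: [0.534, -0.534, 0.462, -0.465]
contact_force: [3.3, -5.8, 3.4]
gripper_width: 0.75
```

Run:
```python
from h import *
s=manip.state();print(s['time'],jig(s['tool_pos']),jig(s['contact_force']+O));lid()
```

```text
17.75 [ 0.10483566 -0.00410475  0.00917387] [6.18228352 2.45285863 3.36149596]
wrist 10987 z 0.0833 centre [ 0.1101 -0.0041] inl 0.6 n 829 ext [ 0.0833 -0.0316] [0.1374 0.0233]
```

Request:
{"method": "drive_tool", "body": {"motion": [[[0,0,-0.05],[0,0,0],-0.5],[[0,0,-0.05],[0,0,0],-0.5],[[0,0,0],[0,0,0],-0.5]]}}

```text
time: 18.1
tool_pos: [0.5857, -0.0229, 0.0096]
tool_rot: [0.534, -0.534, 0.462, -0.465]
contact_force: [3.7, -6.3, 2.9]
gripper_width: 0.749
```

Run:
```python
from h import *
s=manip.state();print(s['time'],jig(s['tool_pos']),jig(s['contact_force']+O));lid()
```

```text
18.1 [ 0.10535936 -0.00607727  0.00962019] [6.77422736 2.78563153 2.92483742]
wrist 11070 z 0.0836 centre [ 0.1105 -0.005 ] inl 0.56 n 818 ext [ 0.0834 -0.0326] [0.1379 0.0223]
```

The V's bottom is near lid y = −0.003, but this finger pushes above the blocks and tips the tin a little. I'll back off, turn the tool 90°, and push low with shut fingers from the +x side.

Request:
{"method": "drive_tool", "body": {"motion": [[[0.1,0,0],[0,0,0],-0.5],[[0.13,0,0],[0,0,0],-0.5],[[0,-0.3,0],[0,0,0],-0.5],[[0,-1,0],[0,0,0],-0.5],[[0,-1,0],[0,0,0],-0.5],[[0,-1,0],[0,0,0],-0.5],[[0,-1,0],[0,0,0],-0.5],[[1,-0.7,0],[0,0,0],0],[[1,0,0],[0,0,0],0.5],[[1,0,0],[0,0,0],1],[[0,0,0],[0,1,0],1],[[0,0,0],[0,1,0],1]]}}

```text
time: 19.35
tool_pos: [0.5944, -0.1017, 0.1328]
tool_rot: [0.49, -0.49, 0.51, -0.509]
contact_force: [-1.0, -0.3, 0.1]
gripper_width: 0.001
```

Request:
{"method": "drive_tool", "body": {"motion": [[[0,0,0],[0,1,0],1],[[0,0,0],[0,1,0],1],[[0,0,0],[0,1,0],1],[[0,0,0],[0,1,0],1],[[0,0,0],[0,1,0],1],[[0,0,0],[0,1,0],1],[[0,0,0],[0,1,0],1],[[0,0,0],[0,1,0],1],[[0,0,0],[0,1,0],1],[[0,0,0],[0,1,0],1],[[0,0,0],[0,1,0],1],[[0,0,0],[0,1,0],1]]}}

```text
time: 20.55
tool_pos: [0.5943, -0.1008, 0.1328]
tool_rot: [0.17, -0.171, 0.687, -0.686]
contact_force: [0.2, 0.6, 0.2]
gripper_width: 0.001
```

Request:
{"method": "drive_tool", "body": {"motion": [[[0,0,0],[0,1,0],1],[[0,0,0],[0,1,0],1],[[0,0,0],[0,1,0],1],[[0,0,0],[0,1,0],1],[[0,0,0],[0,0,0],1],[[0,0,0],[0,0,0],1]]}}

```text
time: 21.15
tool_pos: [0.5946, -0.1012, 0.1329]
tool_rot: [0.05, -0.051, 0.706, -0.705]
contact_force: [0.0, -0.3, -1.3]
gripper_width: 0.0
```

Run:
```python
from h import *
s=manip.state();print(s['time'],jig(s['tool_pos']),s['contact_force'],s['joint_pos'].round(2),s['gripper_width']);T=Twt(s)
print(T[:3,:3].round(3)); print('turn left',R.from_matrix(T[:3,:3].T@np.c_[-Y,[0,0,-1],X]).as_rotvec(degrees=True)/5)
f=lid();cv2.imwrite('pics/w8.png',f['img']);g=lid('scene');lid('side')
P=cloud(g);Q=(P-T[:3,3])@T[:3,:3];m=(abs(Q[...,0])<.03)&(abs(Q[...,2])<.03)&(Q[...,1]>-.1)&(P[...,2]>.1)
q=Q[m]
for lo in np.arange(-.1,-.03,.01):
    w=q[(q[:,1]>=lo)&(q[:,1]<lo+.01)]
    if len(w): print(lo.round(2),w.min(0).round(3),w.max(0).round(3))
```

```text
21.15 [ 0.18416553 -0.00823833  0.13293305] [ 0.04824507 -0.27238888 -1.31416687] [-0.29  0.05  1.72  0.    1.37  2.71] 0.00020354573499288035
[[-0.99  -0.001  0.142]
 [-0.142  0.001 -0.99 ]
 [ 0.001 -1.    -0.001]]
turn left [0.01147912 0.02378723 0.00928498]Traceback (most recent call last):
  File "<stdin>", line 4, in <module>
  File "h.py", line 35, in lid
    k,l,st,_=cv2.connectedComponentsWithStats(cv2.morphologyEx(m,cv2.MORPH_OPEN,np.ones((3,3))));i=1+st[1:,4].argmax()
                                                                                                     ~~~~~~~~~~~~~~~^^
ValueError: attempt to get argmax of an empty sequence
```

Run:
```python
from h import *
s=manip.state();T=Twt(s)
g=lid('scene');h=lid('side')
cv2.imwrite('pics/s8.png',np.hstack([cv2.resize(g['img'][180:330,290:440],(400,400)),cv2.resize(h['img'][190:310,260:380],(400,400))]))
for f in(g,h):
  P=cloud(f);Q=(P-T[:3,3])@T[:3,:3];m=(abs(Q[...,0])<.03)&(abs(Q[...,2])<.04)&(Q[...,1]>-.1)&(P[...,2]>.1);q=Q[m]
  for lo in np.arange(-.1,-.02,.01):
    w=q[(q[:,1]>=lo)&(q[:,1]<lo+.01)]
    if len(w): print(lo.round(2),len(w),w.min(0).round(3),w.max(0).round(3))
```

```text
scene 451 z 0.0821 centre [ 0.1113 -0.0039] inl 0.29 n 116 ext [ 0.0863 -0.0324] [0.1388 0.0235]
side 182 z 0.0801 centre [ 0.1106 -0.0118] inl 0.14 n 71 ext [ 0.0881 -0.0116] [0.1374 0.0179]
-0.1 88 [-0.03  -0.099 -0.013] [ 0.029 -0.09   0.013]
-0.09 64 [-0.03  -0.09  -0.015] [ 0.029 -0.081  0.007]
-0.08 26 [-0.015 -0.08  -0.012] [ 0.012 -0.07  -0.006]
-0.07 34 [-0.014 -0.07  -0.011] [ 0.013 -0.06  -0.002]
-0.06 42 [-0.015 -0.06  -0.011] [ 0.006 -0.05   0.005]
-0.05 27 [-0.014 -0.05  -0.011] [ 0.012 -0.04   0.005]
-0.04 2 [-0.007 -0.039 -0.008] [ 0.004 -0.038 -0.005]
-0.1 119 [-0.029 -0.1   -0.015] [ 0.03 -0.09  0.01]
-0.09 111 [-0.029 -0.09  -0.016] [ 0.028 -0.08   0.012]
-0.08 45 [-0.018 -0.08  -0.014] [ 0.023 -0.07   0.007]
-0.07 47 [-0.012 -0.07  -0.014] [ 0.014 -0.06  -0.005]
-0.06 45 [-0.012 -0.06  -0.015] [ 0.014 -0.05  -0.005]
-0.05 40 [-0.012 -0.05  -0.015] [ 0.014 -0.04  -0.005]
-0.04 3 [-0.002 -0.039 -0.012] [ 0.003 -0.038 -0.011]
```

View pics/s8.png

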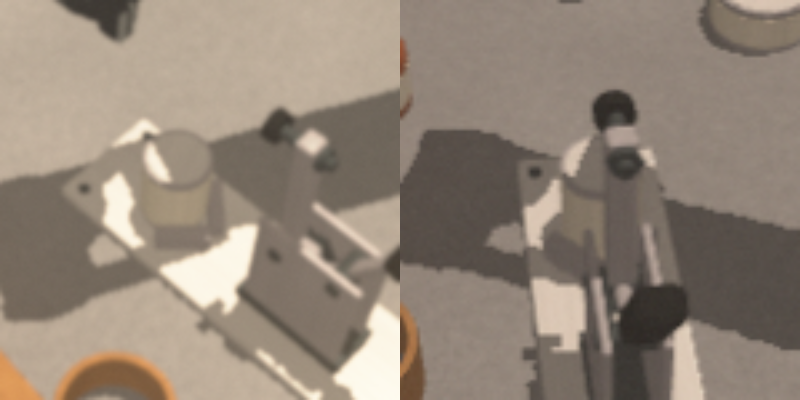

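Picture: the tin stands upright at the V (left panel (178,185)), the clamp arm is upright, and the shut fingers are clear at top left.

Request:
{"method": "drive_tool", "body": {"motion": [[[-0.2,0,-0.3],[0,0,0],1],[[0,1,0],[0,0,0],1],[[0,1,0],[0,0,0],1],[[0,1,0],[0,0,0],1],[[0,1,0],[0,0,0],1],[[0,1,0],[0,0,0],1],[[0,0.5,0],[0,0,0],1],[[0,0.3,0],[0,0,0],1],[[0,0,0],[0,0,0],1],[[0,0,0],[0,0,0],1]]}}

```text
time: 22.3
tool_pos: [0.6, -0.0938, -0.0106]
tool_rot: [-0.05, 0.049, -0.705, 0.706]
contact_force: [0.4, 0.3, -0.1]
gripper_width: 0.001
```

Request:
{"method": "drive_tool", "body": {"motion": [[[0,0,-0.2],[0,0,0],1],[[0,0,-0.2],[0,0,0],1],[[0,0,-0.2],[0,0,0],1],[[0,0,-0.15],[0,0,0],1],[[0,0,-0.1],[0,0,0],1],[[0,0,0],[0,0,0],1]]}}

```text
time: 22.9
tool_pos: [0.5959, -0.0721, -0.0118]
tool_rot: [0.05, -0.05, 0.705, -0.705]
contact_force: [-0.5, 0.5, 0.9]
gripper_width: 0.001
```

```bash
cat >> h.py <<'E'
def st():
    s=manip.state();print(round(s['time'],2),'jig',jig(s['tool_pos']).round(4),'F',jig(s['contact_force']+O).round(1),'w',round(s['gripper_width'],2))
E
python3 - <<'E'
from h import *
st();lid('scene')
E
```

```text
22.9 jig [ 0.1556 -0.0029 -0.0118] F [-0.5 -0.4  0.9] w 0.0
scene 442 z 0.0821 centre [ 0.1127 -0.0031] inl 0.22 n 140 ext [ 0.0854 -0.0311] [0.139  0.0237]
```

Now creep in to contact, with a small sideways shake included.

Request:
{"method": "drive_tool", "body": {"motion": [[[0,0,-0.06],[0,0,0],1],[[0,0,-0.06],[0,0,0],1],[[0,0,-0.06],[0,0,0],1],[[0,0,0],[0,0,0],1]]}}

```text
time: 23.35
tool_pos: [0.5954, -0.0681, -0.0118]
tool_rot: [-0.05, 0.05, -0.705, 0.705]
contact_force: [0.1, -1.1, -0.8]
gripper_width: -0.004
```

Request:
{"method": "drive_tool", "body": {"motion": [[[0,0,-0.04],[0,0,0],1],[[0,0,-0.04],[0,0,0],1],[[0,0,0],[0,0,0],1]]}}

```text
time: 23.65
tool_pos: [0.5951, -0.0661, -0.0117]
tool_rot: [-0.05, 0.05, -0.705, 0.705]
contact_force: [-1.2, 0.0, 1.6]
gripper_width: 0.002
```

Request:
{"method": "drive_tool", "body": {"motion": [[[0,0,-0.04],[0,0,0],1],[[0,0,0],[0,0,0],1]]}}

```text
time: 23.85
tool_pos: [0.5951, -0.0653, -0.0117]
tool_rot: [-0.05, 0.05, -0.705, 0.706]
contact_force: [0.8, -1.8, -0.3]
gripper_width: -0.001
```

Request:
{"method": "drive_tool", "body": {"motion": [[[0,0,-0.04],[0,0,0],1],[[0,0,0],[0,0,0],1]]}}

```text
time: 24.05
tool_pos: [0.5955, -0.0648, -0.0113]
tool_rot: [-0.05, 0.049, -0.705, 0.706]
contact_force: [0.9, -5.0, 0.7]
gripper_width: -0.002
```

Request:
{"method": "drive_tool", "body": {"motion": [[[0,0,-0.03],[0,0,0],1],[[0,0,0],[0,0,0],1]]}}

```text
time: 24.25
tool_pos: [0.5959, -0.0645, -0.0111]
tool_rot: [-0.051, 0.049, -0.705, 0.706]
contact_force: [2.2, -4.6, -0.1]
gripper_width: -0.003
```

Run:
```python
from h import *
st();lid('scene')
```

```text
24.25 jig [ 0.148  -0.0019 -0.0111] F [ 4.8  1.6 -0.1] w -0.0
scene 407 z 0.0831 centre [ 0.0974 -0.0032] inl 0.11 n 152 ext [ 0.0803 -0.0296] [0.1311 0.024 ]
```

Request:
{"method": "drive_tool", "body": {"motion": [[[-0.05,0,0],[0,0,0],1],[[0,0,0],[0,0,0],1]]}}

```text
time: 24.5
tool_pos: [0.5968, -0.064, -0.0112]
tool_rot: [-0.05, 0.049, -0.705, 0.706]
contact_force: [2.5, -4.6, 1.1]
gripper_width: -0.001
```

```bash
python3 -c "
from h import *
st()"
```

```text
24.5 jig [ 0.1476 -0.0009 -0.0112] F [4.9 1.8 1.1] w -0.0
```

Request:
{"method": "drive_tool", "body": {"motion": [[[-0.05,0,0],[0,0,0],1],[[0,0,0],[0,0,0],1]]}}

```text
time: 24.7
tool_pos: [0.5971, -0.0639, -0.0114]
tool_rot: [-0.05, 0.05, -0.705, 0.706]
contact_force: [-0.6, -5.0, 2.2]
gripper_width: -0.001
```

```bash
python3 -c "
from h import *
st()"
```

```text
24.7 jig [ 0.1476 -0.0006 -0.0114] F [ 4.8 -1.3  2.2] w -0.0
```

Request:
{"method": "drive_tool", "body": {"motion": [[[-0.05,0,0],[0,0,0],1],[[0,0,0],[0,0,0],1]]}}

```text
time: 24.9
tool_pos: [0.5979, -0.0638, -0.0116]
tool_rot: [-0.049, 0.05, -0.705, 0.706]
contact_force: [-1.0, -6.9, 2.1]
gripper_width: -0.001
```

```bash
python3 -c "
from h import *
st()"
```

```text
24.9 jig [ 0.1476  0.0003 -0.0116] F [ 6.7 -2.   2.1] w -0.0
```

The lateral force flipped sign while x stayed at its minimum (0.1476), so the tin is against both faces. One last slight step back, then withdraw.

Request:
{"method": "drive_tool", "body": {"motion": [[[0.03,0,0],[0,0,0],1],[[0,0,0],[0,0,0],1]]}}

```text
time: 25.1
tool_pos: [0.5978, -0.0638, -0.0115]
tool_rot: [-0.05, 0.05, -0.705, 0.706]
contact_force: [0.6, -6.1, 1.4]
gripper_width: 0.003
```

```bash
python3 -c "
from h import *
st()"
```

```text
25.1 jig [ 1.476e-01  1.000e-04 -1.150e-02] F [ 6.2 -0.2  1.4] w 0.0
```

Request:
{"method": "drive_tool", "body": {"motion": [[[0,0,0.05],[0,0,0],1],[[0,0,0.1],[0,0,0],1],[[0,0,0.3],[0,0,0],1],[[0,0,0.6],[0,0,0],1],[[0,-0.8,0.3],[0,0,0],1],[[0,-1,0],[0,0,0],1],[[0,-1,0],[0,0,0],1],[[0,-1,0],[0,0,0],1],[[0,-1,0],[0,0,0],1],[[0,-1,0],[0,0,0],1],[[0,-1,0],[0,0,0],1],[[0,-1,0],[0,0,0],1]]}}

```text
time: 26.3
tool_pos: [0.6022, -0.0972, 0.1841]
tool_rot: [0.049, -0.05, 0.706, -0.705]
contact_force: [0.2, -0.1, 0.7]
gripper_width: -0.002
```

Run:
```python
from h import *
st();g=lid('scene');lid('side')
P=cloud(g);J=(P-O)@np.c_[X,Y,[0,0,1]]
m=(J[...,0]<-.06)&(J[...,0]>-.2)&(abs(J[...,1])<.03)&(J[...,2]>.1)&(g['img'].max(2)<80);q=J[m]
print('grip',len(q),q.min(0).round(3),q.max(0).round(3))
for lo in np.arange(-.14,-.07,.01):
    w=q[(q[:,0]>=lo)&(q[:,0]<lo+.01)]
    if len(w):print(lo.round(2),len(w),'topz',np.percentile(w[:,2],95).round(3),'y',np.percentile(w[:,1],[5,95]).round(3))
```

```text
26.3 jig [ 0.1813 -0.0002  0.1841] F [0.2 0.2 0.7] w -0.0
scene 465 z 0.082 centre [ 0.1104 -0.0018] inl 0.5 n 96 ext [ 0.0837 -0.0287] [0.1368 0.0253]
side 204 z 0.0803 centre [ 0.1103 -0.0119] inl 0.09 n 88 ext [ 0.0825 -0.0117] [0.1365 0.0204]
grip 486 [-0.131 -0.007  0.168] [-0.076  0.014  0.247]
-0.14 7 topz 0.241 y [-0.003  0.01 ]
-0.13 99 topz 0.246 y [-0.005  0.013]
-0.12 105 topz 0.246 y [-0.002  0.013]
-0.11 96 topz 0.232 y [-0.001  0.013]
-0.1 85 topz 0.214 y [0.    0.014]
-0.09 73 topz 0.199 y [-0.001  0.013]
-0.08 21 topz 0.183 y [0.001 0.012]
```

The tin is home: lid fit (0.1104, −0.0018), upright, released. Now I'll go over to the handle.

Request:
{"method": "drive_tool", "body": {"motion": [[[0,-1,0],[0,0,0],1],[[0,-1,0],[0,0,0],1],[[0,-1,0],[0,0,0],1],[[0,-0.6,0],[0,0,0],1],[[0,0,-1],[0,0,0],1],[[0,0,-1],[0,0,0],1],[[0,0,-1],[0,0,0],1],[[0,0,-1],[0,0,0],1],[[0,0,-1],[0,0,0],1],[[0,0,-1],[0,0,0],1],[[0,0,-1],[0,0,0],1],[[0,0,-1],[0,0,0],1]]}}

```text
time: 27.6
tool_pos: [0.5738, 0.1023, 0.2717]
tool_rot: [0.049, -0.05, 0.705, -0.705]
contact_force: [-0.2, 0.5, 1.0]
gripper_width: 0.001
```

Request:
{"method": "drive_tool", "body": {"motion": [[[0,0,-1],[0,0,0],1],[[0,0,-0.8],[0,0,0],1],[[0,0,-0.4],[0,0,0],1],[[0,0,0],[0,0,0],1],[[0,0,0],[0,0,0],1]]}}

```text
time: 28.1
tool_pos: [0.567, 0.153, 0.2726]
tool_rot: [0.05, -0.051, 0.706, -0.705]
contact_force: [-0.3, -0.4, -0.1]
gripper_width: 0.005
```

Run:
```python
from h import *
st();s=manip.state();T=Twt(s);print('to',T[:3,:3].T@(O-.074*X+[0,0,.179]-T[:3,3])/.025,'turn',R.from_matrix(T[:3,:3].T@np.c_[-Y,[0,0,-1],X]).as_rotvec(degrees=True)/5,s['joint_pos'].round(2))
```

```text
28.1 jig [-0.0714  0.      0.2726] F [ 0.3 -0.4 -0.1] w 0.0
to [-3.73128294e-03  3.74461437e+00 -9.86264376e-02] turn [0.01258753 0.03842416 0.01053362] [ 0.14 -0.07  1.6   0.    1.61  3.13]
```

Joint 6 is at 3.13, almost on its limit, so I'll turn the tool back 90° while high and clear.

Request:
{"method": "drive_tool", "body": {"motion": [[[0,0,0],[0,-1,0],1],[[0,0,0],[0,-1,0],1],[[0,0,0],[0,-1,0],1],[[0,0,0],[0,-1,0],1],[[0,0,0],[0,-1,0],1],[[0,0,0],[0,-1,0],1],[[0,0,0],[0,-1,0],1],[[0,0,0],[0,-1,0],1],[[0,0,0],[0,-1,0],1]]}}

```text
time: 29.0
tool_pos: [0.5673, 0.1524, 0.2731]
tool_rot: [0.318, -0.318, 0.632, -0.631]
contact_force: [-0.1, -0.4, -0.2]
gripper_width: 0.001
```

Request:
{"method": "drive_tool", "body": {"motion": [[[0,0,0],[0,-1,0],1],[[0,0,0],[0,-1,0],1],[[0,0,0],[0,-1,0],1],[[0,0,0],[0,-1,0],1],[[0,0,0],[0,-1,0],1],[[0,0,0],[0,-1,0],1],[[0,0,0],[0,-1,0],1],[[0,0,0],[0,-1,0],1],[[0,0,0],[0,-1,0],1],[[0,0,0],[0,0,0],1],[[0,0,0],[0,0,0],1]]}}

```text
time: 30.1
tool_pos: [0.5672, 0.153, 0.2731]
tool_rot: [0.534, -0.534, 0.464, -0.463]
contact_force: [-0.4, -0.2, -0.4]
gripper_width: -0.001
```

Run:
```python
from h import *
st();s=manip.state();go(O-.071*X+[0,0,.179]);print(s['joint_pos'].round(2))
```

```text
30.1 jig [-7.140e-02  1.000e-04  2.731e-01] F [ 0.2 -0.4 -0.4] w -0.0
shift units [ 0.02  3.77 -0.01] turn units [ 0.    0.01 -0.02]
[ 0.14 -0.07  1.6   0.    1.61  1.57]
```

Request:
{"method": "drive_tool", "body": {"motion": [[[0,0.6,0],[0,0,0],1],[[0,0.8,0],[0,0,0],1],[[0,0.8,0],[0,0,0],1],[[0,0.7,0],[0,0,0],1],[[0,0.5,0],[0,0,0],1],[[0,0.3,0],[0,0,0],1],[[0,0,0],[0,0,0],1],[[0,0,0],[0,0,0],1]]}}

```text
time: 30.9
tool_pos: [0.5674, 0.154, 0.1814]
tool_rot: [0.535, -0.534, 0.463, -0.462]
contact_force: [0.7, 0.1, 0.1]
gripper_width: -0.005
```

Request:
{"method": "drive_tool", "body": {"motion": [[[-0.2,0,0],[0,0,0],1],[[-0.2,0,0],[0,0,0],1],[[0,0,0],[0,0,0],1]]}}

```text
time: 31.2
tool_pos: [0.5657, 0.1647, 0.1815]
tool_rot: [0.536, -0.534, 0.463, -0.462]
contact_force: [-1.0, -0.7, -0.9]
gripper_width: 0.004
```

Request:
{"method": "drive_tool", "body": {"motion": [[[-0.2,0.05,0],[0,0,0],1],[[-0.2,0.1,0],[0,0,0],1],[[0,0,0],[0,0,0],1]]}}

```text
time: 31.5
tool_pos: [0.5638, 0.1743, 0.1766]
tool_rot: [0.535, -0.535, 0.463, -0.462]
contact_force: [-0.4, -1.0, 0.2]
gripper_width: 0.001
```

Run:
```python
from h import *
st();f=grab('side');g=grab('scene')
cv2.imwrite('pics/h9.png',np.hstack([cv2.resize(g['img'][150:330,340:520],(400,400)),cv2.resize(f['img'][180:360,250:430],(400,400))]))
```

```text
31.5 jig [-0.093  -0.0002  0.1766] F [ 0.9 -0.5  0.2] w 0.0
```

View pics/h9.png

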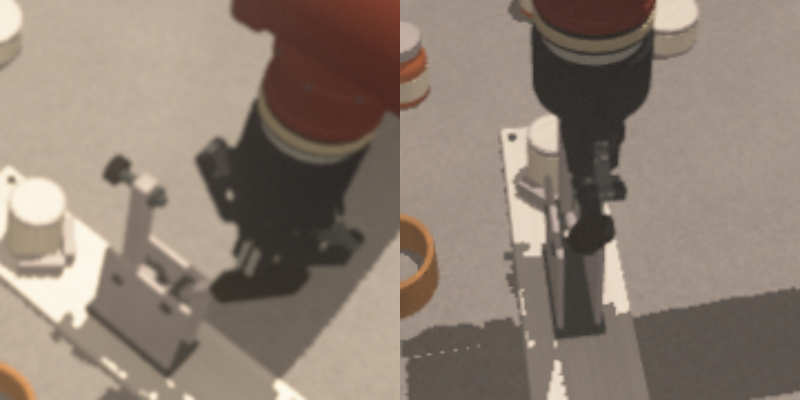

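The picture shows the finger just on the grip's +x side (left panel (250,270)), the arm still upright, and the tin seated at (38,215). Following the arc.

Request:
{"method": "drive_tool", "body": {"motion": [[[-0.18,0.08,0],[0,0,0],1],[[-0.18,0.08,0],[0,0,0],1],[[-0.16,0.13,0],[0,0,0],1],[[-0.16,0.13,0],[0,0,0],1],[[-0.16,0.13,0],[0,0,0],1],[[-0.16,0.13,0],[0,0,0],1],[[0,0,0],[0,0,0],1]]}}

```text
time: 32.3
tool_pos: [0.5599, 0.1992, 0.1592]
tool_rot: [0.535, -0.535, 0.463, -0.462]
contact_force: [-0.3, -0.8, 0.2]
gripper_width: 0.003
```

Request:
{"method": "drive_tool", "body": {"motion": [[[-0.13,0.16,0],[0,0,0],1],[[-0.13,0.15,0],[0,0,0],1],[[-0.13,0.16,0],[0,0,0],1],[[-0.13,0.15,0],[0,0,0],1],[[0,0,0],[0,0,0],1]]}}

```text
time: 32.8
tool_pos: [0.5579, 0.2117, 0.1434]
tool_rot: [-0.535, 0.535, -0.463, 0.462]
contact_force: [-1.3, 0.8, 0.9]
gripper_width: 0.001
```

Run:
```python
from h import *
st();lid('scene')
```

```text
32.8 jig [-0.1308 -0.0008  0.1434] F [-1.  -1.2  0.9] w 0.0
scene 454 z 0.082 centre [ 0.1094 -0.0011] inl 0.26 n 144 ext [ 0.0844 -0.0293] [0.1378 0.026 ]
```

Request:
{"method": "drive_tool", "body": {"motion": [[[-0.1,0.17,0],[0,0,0],1],[[-0.1,0.17,0],[0,0,0],1],[[-0.1,0.17,0],[0,0,0],1],[[-0.1,0.17,0],[0,0,0],1],[[0,0,0],[0,0,0],1]]}}

```text
time: 33.35
tool_pos: [0.5565, 0.2215, 0.1264]
tool_rot: [-0.535, 0.535, -0.463, 0.462]
contact_force: [-0.6, -1.0, 0.3]
gripper_width: -0.002
```

Request:
{"method": "drive_tool", "body": {"motion": [[[-0.07,0.18,0],[0,0,0],1],[[-0.07,0.18,0],[0,0,0],1],[[0,0,0],[0,0,0],1]]}}

```text
time: 33.65
tool_pos: [0.5561, 0.2249, 0.1176]
tool_rot: [0.535, -0.535, 0.463, -0.462]
contact_force: [0.4, 0.1, 0.4]
gripper_width: -0.001
```

Request:
{"method": "drive_tool", "body": {"motion": [[[-0.05,0.18,0],[0,0,0],1],[[-0.05,0.18,0],[0,0,0],1],[[0,0,0],[0,0,0],1]]}}

```text
time: 33.95
tool_pos: [0.5564, 0.2277, 0.1096]
tool_rot: [0.535, -0.534, 0.463, -0.462]
contact_force: [0.7, 0.2, 0.5]
gripper_width: 0.002
```

Request:
{"method": "drive_tool", "body": {"motion": [[[-0.02,0.15,0],[0,0,0],1],[[-0.02,0.1,0],[0,0,0],1],[[0,0,0],[0,0,0],1]]}}

```text
time: 34.25
tool_pos: [0.5566, 0.2292, 0.105]
tool_rot: [0.536, -0.534, 0.463, -0.462]
contact_force: [-2.1, 2.3, 7.6]
gripper_width: -0.001
```

Run:
```python
from h import *
st();g=lid('scene');s=manip.state()
f=grab('side')
cv2.imwrite('pics/h10.png',np.hstack([cv2.resize(g['img'][170:330,330:510],(450,400)),cv2.resize(f['img'][180:340,270:410],(350,400))]))
```

```text
34.25 jig [-0.1483  0.0003  0.105 ] F [-2.5 -1.8  7.6] w -0.0
scene 232 z 0.0822 centre [ 0.1104 -0.0038] inl 0.28 n 86 ext [ 0.0834 -0.0076] [0.138  0.0258]
```

View pics/h10.png

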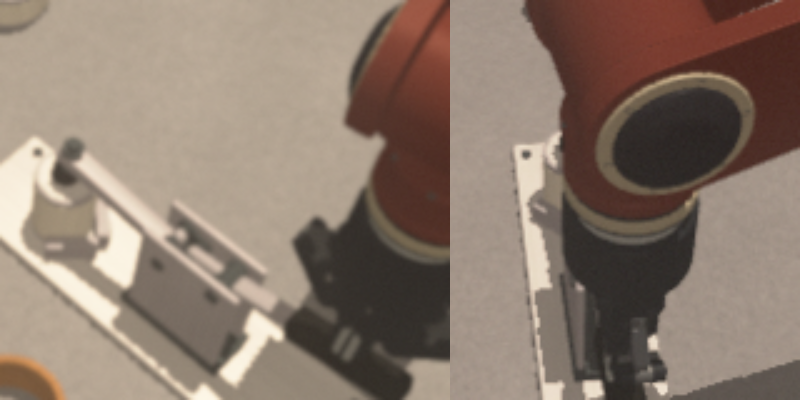

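The pad is on the tin's lid (left panel (68,170)) and the spring force has begun (7.6 N). Continuing in small steps.

Request:
{"method": "drive_tool", "body": {"motion": [[[-0.02,0.1,0],[0,0,0],1],[[0,0.1,0],[0,0,0],1],[[0,0,0],[0,0,0],1]]}}

```text
time: 34.65
tool_pos: [0.5566, 0.2304, 0.1007]
tool_rot: [0.536, -0.533, 0.463, -0.462]
contact_force: [-4.1, 3.3, 9.3]
gripper_width: 0.008
```

Request:
{"method": "drive_tool", "body": {"motion": [[[-0.02,0.1,0],[0,0,0],1],[[0,0.05,0],[0,0,0],1],[[0,0,0],[0,0,0],1]]}}

```text
time: 34.95
tool_pos: [0.5565, 0.2313, 0.0971]
tool_rot: [0.537, -0.533, 0.464, -0.462]
contact_force: [-4.2, 4.8, 10.1]
gripper_width: 0.001
```

Request:
{"method": "drive_tool", "body": {"motion": [[[0,0.1,0],[0,0,0],1],[[0,0,0],[0,0,0],1]]}}

```text
time: 35.15
tool_pos: [0.5567, 0.2314, 0.0944]
tool_rot: [0.537, -0.533, 0.463, -0.462]
contact_force: [-2.8, 5.7, 8.8]
gripper_width: -0.003
```

Request:
{"method": "drive_tool", "body": {"motion": [[[0,0.1,0],[0,0,0],1],[[0,0,0],[0,0,0],1]]}}

```text
time: 35.35
tool_pos: [0.557, 0.2311, 0.0914]
tool_rot: [0.537, -0.533, 0.463, -0.462]
contact_force: [-1.6, 3.7, 6.4]
gripper_width: -0.001
```

Request:
{"method": "drive_tool", "body": {"motion": [[[0,0.08,0],[0,0,0],1],[[0,0,0],[0,0,0],1]]}}

```text
time: 35.55
tool_pos: [0.5568, 0.2302, 0.0886]
tool_rot: [0.536, -0.533, 0.463, -0.462]
contact_force: [0.3, 2.3, 3.5]
gripper_width: 0.0
```

Request:
{"method": "drive_tool", "body": {"motion": [[[0,0.06,0],[0,0,0],1],[[0,0,0],[0,0,0],1]]}}

```text
time: 35.75
tool_pos: [0.5555, 0.2287, 0.0852]
tool_rot: [-0.534, 0.535, -0.463, 0.462]
contact_force: [0.1, -0.1, 0.4]
gripper_width: -0.005
```

Force fell to zero, so the handle has passed dead center. Now press onto the stop.

Request:
{"method": "drive_tool", "body": {"motion": [[[0,0.05,0],[0,0,0],1],[[0,0,0],[0,0,0],1]]}}

```text
time: 35.95
tool_pos: [0.5555, 0.2287, 0.084]
tool_rot: [-0.534, 0.535, -0.463, 0.462]
contact_force: [-0.3, -0.2, 0.3]
gripper_width: -0.0
```

Request:
{"method": "drive_tool", "body": {"motion": [[[0,0.05,0],[0,0,0],1],[[0,0,0],[0,0,0],1]]}}

```text
time: 36.15
tool_pos: [0.5557, 0.2289, 0.0838]
tool_rot: [-0.535, 0.535, -0.463, 0.462]
contact_force: [-2.0, -1.3, 5.1]
gripper_width: 0.001
```

Request:
{"method": "drive_tool", "body": {"motion": [[[0,0.04,0],[0,0,0],1],[[0,0,0],[0,0,0],1]]}}

```text
time: 36.35
tool_pos: [0.5559, 0.2289, 0.0835]
tool_rot: [-0.535, 0.535, -0.463, 0.462]
contact_force: [-3.4, -2.9, 8.1]
gripper_width: -0.002
```

Request:
{"method": "drive_tool", "body": {"motion": [[[0,0.05,0],[0,0,0],1],[[0,0,0],[0,0,0],1]]}}

```text
time: 36.55
tool_pos: [0.5561, 0.2289, 0.0833]
tool_rot: [-0.535, 0.535, -0.463, 0.462]
contact_force: [-5.6, -2.4, 11.6]
gripper_width: 0.0
```

Request:
{"method": "drive_tool", "body": {"motion": [[[0,0.03,0],[0,0,0],1],[[0,0,0],[0,0,0],1]]}}

```text
time: 36.75
tool_pos: [0.5561, 0.2289, 0.0832]
tool_rot: [0.535, -0.535, 0.463, -0.462]
contact_force: [-7.4, -4.1, 13.5]
gripper_width: -0.001
```

Request:
{"method": "drive_tool", "body": {"motion": [[[0,0.02,0],[0,0,0],1],[[0,0,0],[0,0,0],1],[[0,0,0],[0,0,0],1]]}}

```text
time: 37.05
tool_pos: [0.5562, 0.2289, 0.0831]
tool_rot: [0.535, -0.535, 0.463, -0.462]
contact_force: [-8.6, -3.5, 16.0]
gripper_width: 0.004
```

Request:
{"method": "drive_tool", "body": {"motion": [[[0,-0.1,0],[0,0,0],1],[[0,-0.1,0],[0,0,0],1],[[0,-0.2,0],[0,0,0],1],[[0,-0.5,0],[0,0,0],1],[[0,-1,0],[0,0,0],1],[[0,-1,0],[0,0,0],1],[[0,-1,0],[0,0,0],1],[[0,-1,0],[0,0,0],1],[[0,-1,0],[0,0,0],1],[[0,0,0],[0,0,0],1]]}}

```text
time: 38.05
tool_pos: [0.5584, 0.2298, 0.2334]
tool_rot: [0.538, -0.532, 0.461, -0.464]
contact_force: [-0.4, -0.5, 0.9]
gripper_width: -0.002
```

Run:
```python
from h import *
st();g=lid('scene');f=lid('side')
for h in(g,f):
  P=cloud(h);J=(P-O)@np.c_[X,Y,[0,0,1]];m=(J[...,0]<-.1)&(J[...,0]>-.22)&(abs(J[...,1])<.02)&(J[...,2]>.06)&(J[...,2]<.16);q=J[m]
  print('grip z',len(q),np.percentile(q[:,2],[5,50,95]).round(3) if len(q) else '')
P=cloud(g)
for k,(a,b,c,d),h in(('jar',(252,145,290,195),.085),('squat',(310,140,356,185),.042)):print(k,fit(g,h,(a,b,c,d))[0])
cv2.imwrite('pics/end.png',np.hstack([cv2.resize(g['img'][100:360,240:500],(400,400)),cv2.resize(f['img'][140:340,230:430],(400,400))]))
```

```text
38.05 jig [-0.1486  0.0023  0.2334] F [ 0.4 -0.5  0.9] w -0.0
scene 239 z 0.082 centre [ 0.1097 -0.0042] inl 0.25 n 96 ext [ 0.0833 -0.0087] [0.1369 0.0258]
side 94 z 0.0802 centre [0.1033 0.0344] inl 0.15 n 46 ext [0.0851 0.0027] [0.1288 0.0209]
grip z 871 [0.11  0.12  0.124]
grip z 880 [0.111 0.119 0.122]
jar [ 0.6071 -0.3233  0.0845]
squat [ 0.4597 -0.2672  0.0419]
```

View pics/end.png

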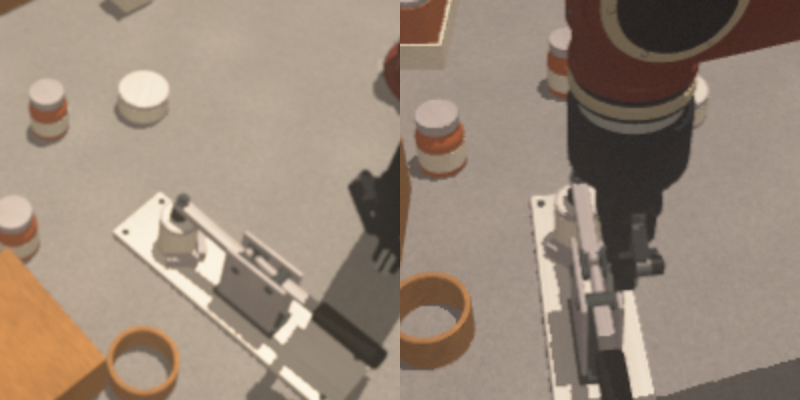

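The final picture shows the handle level and staying down (left panel (350,335)), the pad on the tin at (182,205), the tin upright in the V and the other goods where they were. Handing in.

```bash
python3 -c "
from h import *
print(manip.job_done());st()"
```

```text
the job is handed in; nothing more can be done
None
the job is handed in; nothing more can be done
```

The tin is clamped in the V nest and upright. I handed the job in at about 38 s with the arm clear of everything.

**What was done:**
- I stood the tin on the plate, slid it into the nest and let go of it with the clamp open.
- I then pushed the handle over center and pressed it onto its stop. The last press read 16 N vertical, about 18.5 N in all.

**Last checks:**
- The pad sits on the tin and the handle stays level after letting go, with the top of its grip at about 0.12 m.
- The tin's lid is at 82 mm, and its outline stayed within 1 mm of where it was before clamping.
- The nearer jar and the flat tin are within 1 mm of where they began. The back jar I checked only by eye in the last picture.

**What went wrong or disagreed:**
- **First grasp:** it missed. The real fingertips sit about 35 mm behind the reported TCP, so the fingers shut on the lid, pressing it with about 30 N and tilting the tin by about 6°. It settled back upright in place, and I worked with the corrected height from then on.
- **First slide:** it touched only one face of the nest and tipped the tin slightly. I pushed again lower down, at about 5 to 7 N. The sideways force then changed sign while the tin stayed at its deepest point, which I took as touching both faces.
- **Lid position:** the fits put the tin's center 1 to 4 mm off the nest's center sideways. I put that down to camera calibration and to the arm and pad hiding part of the lid; I trusted the contact forces there. The side camera's fit was mostly hidden and not usable.

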